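# Set the stock tags on the sample bins

## Robot

A 6-joint arm with a two-finger parallel gripper is mounted at the origin on a cart in front of the work surface, level with it; the furniture and walls round the work are solid. World frame = base frame: x ahead of the robot, y to its left, z up, the work surface at z = 0. Lengths are in m, angles in rad, forces in N, time in s.
With the tool pointing down it reaches from about 0.375 to 0.975 m from the base axis. Payload 3.8 kg.
Tool frame: the origin (TCP) lies between the finger pads; the fingertips stand 25 mm ahead of it and the grasp point (between the pads) lies 6 mm ahead of it; z points along the fingers, y is the line along which they close (so a half turn about z gives the same grasp; the last joint's range is limited). The gripper opens to 85 mm and grips with 20 to 120 N. Pads are 22 mm wide; open, the fingers measure 114 mm over their backs; the gripper's body (76 mm by 85 mm) begins 54 mm behind the grasp point. The pads swing forward as they close: fully open they stand 13 mm farther back than shut.
Start: joints at [1.168, 0.264, 1.604, -0, 1.274, -0.037], TCP at [0.241, 0.63, 0.256] pointing down, gripper open.
Joint ranges: [-2.63, 2.63], [-0.94, 2.18], [0.31, 2.57], [-1.31, 4.45], [0, 2.66], [-2.55, 2.55]. Speed limits (rad/s): [2.57, 2.57, 3.14, 3.14, 3.14, 3.14].

## Interface

Orientations are given as a 3x3 rotation matrix whose columns are the frame's x, y, z axes.
In Python, from rig import r gives the robot as it stands. The module is installed in compiled form; this text tells all that it offers.
- The arm moves only by the tool step_arm, never from a script. Its argument "increments" is a list that holds one entry, the list of rows, each a list of 7 numbers: the turn, a rotation vector about the tool's x, y, z in degrees, then the shift along the tool's x, y, z in cm, then the opening, from -1 (shut) to 1 (fully open). In form: [[[wx, wy, wz, dx, dy, dz, jaw], ...]]. A call has 1 to 12 rows; each row shifts and turns the commanded pose from where the row before left it, along the tool's axes as they then stand; what a row does not reach is not made up. A row lasts 1/8 s, in which the tool goes at most 62.5 mm and 10.7 degrees, less where a joint would pass 70% of its speed; a pose out of reach is approached as far as the arm can. A call with a gripper value outside its range is refused whole. The fingers move at their own pace and stop on an object; "force" is the grip in N (left out, the last holds). Time passes only in rows, so rows that do not move let the fingers close. It gives the time, the measured TCP pose, the force, the opening and the grip force at its end, in the units of the state.
- r.get_state(): the state, without advancing time (a new reading comes with each control period).
- r.camera(name): name is "side" or "top" or "wrist"; returns a dict with "pixels" (384x512x3 uint8, blue, green, red), "z_map" (384x512 float32, m along the optical axis (not along the pixel's ray), 0 where there is no reading), "vfov" (degrees; the focal length in pixels is half the picture's height over the tangent of half this angle, whatever the lens; pixels are square), "cx", "cy" (the principal point, pixels), "dist_coeffs" ([k1, k2, p1, p2, k3] as OpenCV has them; the pictures are not rectified), "R" (3x3) and "t" (3): a world point X has camera coordinates R X + t. Camera axes: x right, y down, z forward; pixel columns grow to the right and rows downward; lengths in m; the calibration is good to about 2 mm. A picture is of the moment at which its call begins.
- r.finish_job(): hands the job in; it is judged then, once.
The state is a dict: "time": time; "joint_positions": joint angles; "dq": joint speeds; "tau": joint torques, N m; "tcp_pos": TCP position; "tcp_rot": TCP orientation; "contact_force": force on the tool from outside, world axes, zero at the start; "ft_torque": the same for the moment, N m; "grip_width": finger opening in m; "gripper_force": force on a finger pad.
Only numpy, scipy, OpenCV 4.12 (cv2) and the standard library are available. Lean on these libraries where they do the work, as an engineer would, in place of code of your own. Each camera call takes 0.05 s, during which the arm holds its last target. There are 200 camera calls.

## Task

Behind each of the four blue bins stands a swinging status tag, green on one face and red on the other: push the tags round with a fingertip so that every bin holding a tin shows you its green face and the empty bin shows its red face, each tag swung fully over to its side. Nothing needs gripping; do not lift or carry anything, leave the tins standing in their bins, and leave the other things on the worktop alone.

Things in the scene. Friction and masses are not known exactly. Their poses are not given: they have to be found in the camera images.
- tin_muru: Loose dark grey screw-lid sample tin, 65 mm diameter, 68 mm tall, standing upright in one of the four bins (which one varies; the fourth bin is empty). Its floor is 15 mm above the worktop, its top thus 83 mm. Origin: centre of its underside. Not to be moved.
- tin_osta: Loose silvery screw-lid sample tin, 65 mm diameter, 52 mm tall, standing upright in one of the four bins (which one varies; the fourth bin is empty). Its floor is 15 mm above the worktop, its top thus 67 mm. Origin: centre of its underside. Not to be moved.
- tin_kira: Loose silvery screw-lid sample tin, 65 mm diameter, 52 mm tall, standing upright in one of the four bins (which one varies; the fourth bin is empty). Its floor is 15 mm above the worktop, its top thus 67 mm. Origin: centre of its underside. Not to be moved.
- post_a: Fixed post of tag a: pin 9 mm thick, top 109 mm above the worktop, on a fixed plywood board 12 mm thick. Origin: its axis at the board's top; axes as the board's: x away from the robot, y left along the row, z up (board yaw -0.08 to 0.2 rad). The four posts stand in a row 105 mm apart, each behind a bin, 55 mm from the bin's back wall; which letter stands where varies.
- bay_a (a point): Centre of the floor of the bin in front of tag a, 95 mm from post_a toward the robot along the board's -x, 15 mm above the worktop. The bin is a fixed open blue box 80 x 84 mm outside, 36 mm tall (rim 48 mm above the worktop). If a tin stands within 20 mm of this point the bin is full, else it is empty.
- post_b: Fixed post of tag b: pin 9 mm thick, top 109 mm above the worktop, on a fixed plywood board 12 mm thick. Origin: its axis at the board's top; axes as the board's: x away from the robot, y left along the row, z up (board yaw -0.08 to 0.2 rad). The four posts stand in a row 105 mm apart, each behind a bin, 55 mm from the bin's back wall; which letter stands where varies.
- bay_b (a point): Centre of the floor of the bin in front of tag b, 95 mm from post_b toward the robot along the board's -x, 15 mm above the worktop. The bin is a fixed open blue box 80 x 84 mm outside, 36 mm tall (rim 48 mm above the worktop). If a tin stands within 20 mm of this point the bin is full, else it is empty.
- post_c: Fixed post of tag c: pin 9 mm thick, top 109 mm above the worktop, on a fixed plywood board 12 mm thick. Origin: its axis at the board's top; axes as the board's: x away from the robot, y left along the row, z up (board yaw -0.08 to 0.2 rad). The four posts stand in a row 105 mm apart, each behind a bin, 55 mm from the bin's back wall; which letter stands where varies.
- bay_c (a point): Centre of the floor of the bin in front of tag c, 95 mm from post_c toward the robot along the board's -x, 15 mm above the worktop. The bin is a fixed open blue box 80 x 84 mm outside, 36 mm tall (rim 48 mm above the worktop). If a tin stands within 20 mm of this point the bin is full, else it is empty.
- post_d: Fixed post of tag d: pin 9 mm thick, top 109 mm above the worktop, on a fixed plywood board 12 mm thick. Origin: its axis at the board's top; axes as the board's: x away from the robot, y left along the row, z up (board yaw -0.08 to 0.2 rad). The four posts stand in a row 105 mm apart, each behind a bin, 55 mm from the bin's back wall; which letter stands where varies.
- bay_d (a point): Centre of the floor of the bin in front of tag d, 95 mm from post_d toward the robot along the board's -x, 15 mm above the worktop. The bin is a fixed open blue box 80 x 84 mm outside, 36 mm tall (rim 48 mm above the worktop). If a tin stands within 20 mm of this point the bin is full, else it is empty.
- tag_a (a joint): Swing of tag a about the upright axis of post_a, 0 to 2.79 rad. 0: right stop, pointing to the board's -y, red face to the robot. 1.40: edge-on, pointing straight away from the robot. 2.79: left stop, pointing to +y, green face to the robot. The tag's direction, counter-clockwise from the board's x axis, is value - 1.396 rad. Stays where it is left (friction, under 1 N).
- plate_a (a point): Middle of the plate of tag a, 27 mm from the axis of post_a, 70 mm above the worktop. The plate reaches from 6 to 48 mm from the axis, is 5 mm thick, its lower edge 46 and its upper edge 95 mm above the worktop; green on one face, red on the other. The point's x axis points outward from the post along the plate, z up.
- tag_b (a joint): Swing of tag b about the upright axis of post_b, 0 to 2.79 rad. 0: right stop, pointing to the board's -y, red face to the robot. 1.40: edge-on, pointing straight away from the robot. 2.79: left stop, pointing to +y, green face to the robot. The tag's direction, counter-clockwise from the board's x axis, is value - 1.396 rad. Stays where it is left (friction, under 1 N).
- plate_b (a point): Middle of the plate of tag b, 27 mm from the axis of post_b, 70 mm above the worktop. The plate reaches from 6 to 48 mm from the axis, is 5 mm thick, its lower edge 46 and its upper edge 95 mm above the worktop; green on one face, red on the other. The point's x axis points outward from the post along the plate, z up.
- tag_c (a joint): Swing of tag c about the upright axis of post_c, 0 to 2.79 rad. 0: right stop, pointing to the board's -y, red face to the robot. 1.40: edge-on, pointing straight away from the robot. 2.79: left stop, pointing to +y, green face to the robot. The tag's direction, counter-clockwise from the board's x axis, is value - 1.396 rad. Stays where it is left (friction, under 1 N).
- plate_c (a point): Middle of the plate of tag c, 27 mm from the axis of post_c, 70 mm above the worktop. The plate reaches from 6 to 48 mm from the axis, is 5 mm thick, its lower edge 46 and its upper edge 95 mm above the worktop; green on one face, red on the other. The point's x axis points outward from the post along the plate, z up.
- tag_d (a joint): Swing of tag d about the upright axis of post_d, 0 to 2.79 rad. 0: right stop, pointing to the board's -y, red face to the robot. 1.40: edge-on, pointing straight away from the robot. 2.79: left stop, pointing to +y, green face to the robot. The tag's direction, counter-clockwise from the board's x axis, is value - 1.396 rad. Stays where it is left (friction, under 1 N).
- plate_d (a point): Middle of the plate of tag d, 27 mm from the axis of post_d, 70 mm above the worktop. The plate reaches from 6 to 48 mm from the axis, is 5 mm thick, its lower edge 46 and its upper edge 95 mm above the worktop; green on one face, red on the other. The point's x axis points outward from the post along the plate, z up.
- tamper: Loose bystander: brown-handled tamper standing upright, 58 mm diameter, 86 mm tall, right of the board. Origin: centre of its underside. Leave it alone.
- espresso_cup: Loose bystander: white espresso cup, 60 x 84 x 49 mm, right of the board. Origin: centre of its underside. Leave it alone.
- label_roll: Loose bystander: white label roll lying flat, 83 mm diameter, 30 mm tall, behind the board. Origin: centre of its underside. Leave it alone.
- marker: Loose bystander: black and white marker pen lying flat, 136 x 16 x 18 mm, behind the board's left end. Origin: centre of its underside. Leave it alone.
- brush: Loose bystander: brush with a wooden handle lying flat, 156 x 22 x 22 mm, behind the board. Origin: centre of its underside. Leave it alone.

How it is judged:
By the outcome, as a careful person would: the job done as asked, in the order asked, and still so for the second after the job is handed in, with the robot touching nothing.
It also fails if it takes over 70 s, if anything falls off the work surface, if the arm or the gripper's body presses on something with over 40 N, if the wrist force passes 120 N, or if a joint passes its speed limit or range.

## Working session

There is one attempt and no reset: what is moved stays moved. The work goes in short steps, Python scripts to look and compute and a tool call to move; the robot and the scene stay as the last step left them, time stands still between calls to the robot, and variables do not carry over. Pictures are saved under pics/ and viewed, at most 10 in all, crops included, and the job is handed in when it is done.

Besides the shell and the picture viewer there is one more tool, called after ">>>" by a JSON object that holds its "fn" and its "kwargs", one argument or row to a line. step_arm: Moves the arm, as the interface text tells. Its arguments: {"type":"object","properties":{"increments":{"type":"array"},"force":{"type":"number"}},"required":["increments"]}

```bash
mkdir -p pics; cat > h.py <<'E'
import numpy as np, cv2
from rig import r
def K(c):
    f=c["pixels"].shape[0]/2/np.tan(np.radians(c["vfov"])/2)
    return np.array([[f,0,c["cx"]],[0,f,c["cy"]],[0,0,1]])
def cast(c,uv,z):
    n=cv2.undistortPoints(np.array(uv,float).reshape(-1,1,2),K(c),np.array(c["dist_coeffs"])).reshape(-1,2)
    R,t=np.array(c["R"]),np.array(c["t"]); o=-R.T@t
    d=np.c_[n,np.ones(len(n))]@R
    return o+d*((z-o[2])/d[:,2])[:,None]
def proj(c,X):
    return cv2.projectPoints(np.array(X,float).reshape(-1,1,3),cv2.Rodrigues(np.array(c["R"]))[0],np.array(c["t"]),K(c),np.array(c["dist_coeffs"]))[0].reshape(-1,2)
E
python3 - <<'E'
from h import *
for n in("top","side"):
    c=r.camera(n); cv2.imwrite(f"pics/{n}0.png",c["pixels"]); np.save(f"{n}0.npy",c,allow_pickle=True)
    print(n,-np.array(c["R"]).T@c["t"],c["vfov"])
E
```

```text
top [ 0.46690089 -0.30123345  1.17622686] 49.40754434572482
side [0.48069515 0.64984103 0.68905465] 45.76336815360055
```

View pics/top0.png

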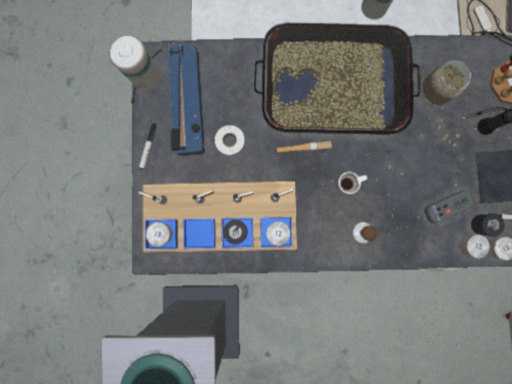

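View pics/side0.png

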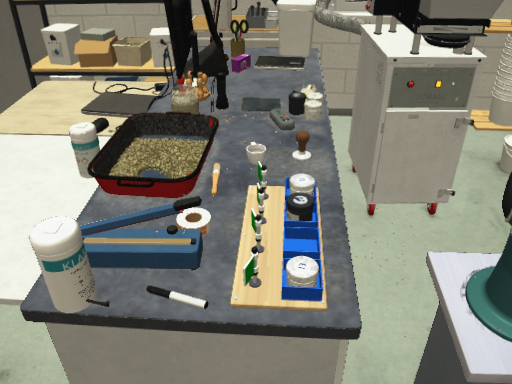

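```bash
python3 - <<'E'
from h import *
c=np.load("top0.npy",allow_pickle=True).item();s=np.load("side0.npy",allow_pickle=True).item()
a=cv2.resize(c["pixels"][175:255,130:310],None,fx=4.4,fy=4.4,interpolation=cv2.INTER_CUBIC)
b=cv2.resize(s["pixels"][150:310,225:335],None,fx=3.7,fy=3.7,interpolation=cv2.INTER_CUBIC)
cv2.imwrite("pics/ca.png",a);cv2.imwrite("pics/cb.png",b)
print(proj(c,[[0,0,0],[.5,0,0],[.5,.2,0]]))
m=cv2.inRange(cv2.cvtColor(c["pixels"],cv2.COLOR_BGR2HSV),(108,150,80),(125,255,255))
m[:212]=0;m[255:]=0;m[:,:135]=0;m[:,305:]=0
n,l,st,ce=cv2.connectedComponentsWithStats(m)
for i in range(1,n):
    if st[i,4]>50:
        x,y,w,h=st[i,:4];print(st[i],cast(c,[[x+w/2-.5,y+h/2-.5]],.048))
g=cv2.inRange(cv2.cvtColor(c["pixels"],cv2.COLOR_BGR2HSV),(12,60,130),(25,160,255))
g[:175]=0;g[255:]=0;g[:,:135]=0;g[:,305:]=0
p=cv2.boxPoints(cv2.minAreaRect(cv2.findNonZero(g)));print(p,cast(c,p,.012))
E
```

```text
[[157.54654281 391.50789148]
 [155.39888427 212.48567736]
 [ 86.51672206 213.85029554]]
[223 219  30  28 253] [[ 0.44010842 -0.2349969   0.048     ]]
[261 218  30  28 226] [[ 0.44064283 -0.33738724  0.048     ]]
[160 220  16  28 167] [[ 0.44108115 -0.04508441  0.048     ]]
[185 220  29  28 758] [[ 0.43948053 -0.1308407   0.048     ]]
[[141.64737 183.72147]
 [294.93045 180.59323]
 [296.32596 248.97293]
 [143.04288 252.10117]] [[ 0.58168533  0.03591865  0.012     ]
 [ 0.58056746 -0.39642918  0.012     ]
 [ 0.39029685 -0.39504219  0.012     ]
 [ 0.38964194  0.03260468  0.012     ]]
```

View pics/ca.png

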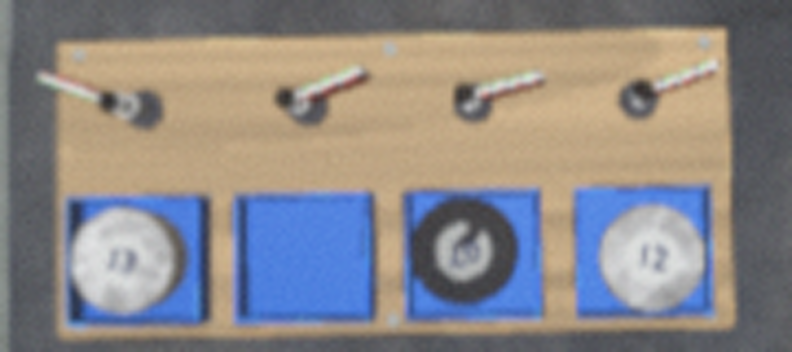

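View pics/cb.png

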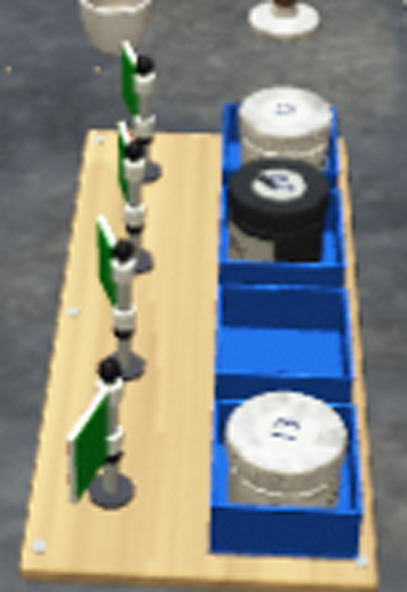

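Bins from left: silver tin, empty, dark tin, silver tin. Tag 1 points left with green to the robot. Tags 2–4 point right with red to the robot, and none looks fully at its stop. The knobs in the top picture are near (154.5,198), (195,197), (236,197) and (275,197).

```bash
python3 - <<'E'
from h import *
c=np.load("top0.npy",allow_pickle=True).item();s=np.load("side0.npy",allow_pickle=True).item()
o=np.array([130,175]); f=lambda L:(np.array(L)+.5)/4.4-.5+o
k=cast(c,f([(108,101),(286,97),(468,90),(640,88)]),.107)
t1=cast(c,f([(40,77),(366,72),(543,76),(715,66)]),.095)
print("knob",k.round(3).tolist());print("tip",t1.round(3).tolist())
d=t1-k;print("len",np.hypot(d[:,0],d[:,1]),"dir deg",np.degrees(np.arctan2(d[:,1],d[:,0])))
o=np.array([225,150]); g=lambda L:(np.array(L)+.5)/3.7-.5+o
print("side knob",cast(s,g([(109,368),(123,250),(134,150),(145,65)]),.107).round(3).tolist())
print("side base",cast(s,g([(111,490),(123,365),(137,262),(147,172)]),.014).round(3).tolist())
print("expected knob px top",proj(c,[[.535,-.026-.105*i,.107] for i in range(4)]))
print("expected knob px side",proj(s,[[.535,-.026-.105*i,.107] for i in range(4)]))
# plates: green mask points in side depth
Z=s["z_map"];m=cv2.inRange(cv2.cvtColor(s["pixels"],cv2.COLOR_BGR2HSV),(40,100,40),(80,255,255))
v,u=np.nonzero((m>0)&(Z>0));n=cv2.undistortPoints(np.c_[u,v].astype(float).reshape(-1,1,2),K(s),np.array(s["dist_coeffs"])).reshape(-1,2)
z=Z[v,u];P=(np.c_[n*z[:,None],z]-np.array(s["t"]))@np.array(s["R"])
P=P[(P[:,2]>.03)&(P[:,2]<.11)&(P[:,0]>.5)&(P[:,0]<.62)]
for i in range(4):
    y0=-.026-.105*i;Q=P[abs(P[:,1]-y0-(.027 if i==0 else -.027))<.04]
    if len(Q)>5:
        vx=cv2.fitLine(Q[:,:2].astype(np.float32),cv2.DIST_HUBER,0,.001,.001).ravel();print(i,len(Q),vx.round(3),np.degrees(np.arctan2(vx[1],vx[0])).round(1),Q.min(0).round(3),Q.max(0).round(3))
E
```

```text
knob [[0.536, -0.024, 0.107], [0.536, -0.13, 0.107], [0.537, -0.236, 0.107], [0.536, -0.337, 0.107]]
tip [[0.552, 0.02, 0.095], [0.55, -0.175, 0.095], [0.545, -0.28, 0.095], [0.549, -0.382, 0.095]]
len [0.0468715  0.04803831 0.04447548 0.04674446] dir deg [ 70.0560435  -72.37655668 -79.52588607 -74.11519857]
side knob [[0.535, -0.019, 0.107], [0.535, -0.122, 0.107], [0.535, -0.226, 0.107], [0.533, -0.33, 0.107]]
side base [[0.536, -0.023, 0.014], [0.536, -0.129, 0.014], [0.533, -0.233, 0.014], [0.532, -0.338, 0.014]]
expected knob px top [[154.79582894 197.78513667]
 [195.1699275  196.89722536]
 [235.8725574  195.9966848 ]
 [276.75560083 195.08676882]]
expected knob px side [[254.53184541 246.79281702]
 [258.02568034 214.65537546]
 [260.94366473 187.79256651]
 [263.41423349 165.03284387]]
0 148 [0.355 0.935 0.542 0.001] 69.2 [ 0.537 -0.012  0.049] [0.55  0.024 0.095]
1 53 [ 0.328 -0.945  0.547 -0.153] -70.9 [ 0.541 -0.165  0.05 ] [ 0.551 -0.128  0.103]
2 26 [ 0.237 -0.972  0.544 -0.26 ] -76.3 [ 0.54  -0.275  0.05 ] [ 0.547 -0.244  0.088]
3 47 [ 0.329 -0.944  0.547 -0.366] -70.8 [ 0.542 -0.38   0.05 ] [ 0.552 -0.35   0.092]
```

```bash
python3 - <<'E'
from h import *
s=r.get_state();R=np.array(s["tcp_rot"]);print(R.round(3),s["tcp_pos"],s["contact_force"],s["grip_width"])
print(np.degrees(np.arctan2(R[1,0],R[0,0])), R.T@(np.array([.50,-.27,.2])-s["tcp_pos"]))
E
```

```text
[[-0.934  0.358 -0.001]
 [ 0.358  0.934 -0.002]
 [ 0.    -0.002 -1.   ]] [0.2411869  0.62975929 0.2550346 ] [-0.40591888  0.54497125  0.23658646] 0.08534917018369191
159.0426041621753 [-0.56351502 -0.74754878  0.0565814 ]
```

>>> {"fn": "step_arm", "kwargs": {
  "increments": [
    [[0,0,10,0,0,0,-1],[0,0,10,0,0,0,-1],[0,0,10,0,0,0,-1],[0,0,10,0,0,0,-1],[0,0,10,0,0,0,-1],[0,0,10,0,0,0,-1],[0,0,9,0,0,0,-1],[0,0,0,0,4,0,-1],[0,0,0,0,4,0,-1],[0,0,0,0,4,0,-1],[0,0,0,0,4,0,-1],[0,0,0,0,0,0,-1]]
  ]
}}

```text
time: 1.6
tcp_pos: [0.4043, 0.6294, 0.255]
tcp_rot: [[0.003, 1.0, -0.0], [1.0, -0.003, -0.001], [-0.001, -0.0, -1.0]]
contact_force: [0.7, 0.0, 0.2]
grip_width: 0.0002
gripper_force: 0.0
```

>>> {"fn": "step_arm", "kwargs": {
  "increments": [
    [[0,0,0,-5,0.8,0,-1],[0,0,0,-5,0.8,0,-1],[0,0,0,-5,0.8,0,-1],[0,0,0,-5,0.8,0,-1],[0,0,0,-5,0.8,0,-1],[0,0,0,-5,0.8,0,-1],[0,0,0,-5,0.8,0,-1],[0,0,0,-5,0.8,0,-1],[0,0,0,-5,0.8,0,-1],[0,0,0,-5,0.8,0,-1],[0,0,0,-5,0.8,0,-1],[0,0,0,-5,0.8,0,-1]]
  ]
}}

```text
time: 3.1
tcp_pos: [0.4971, 0.0297, 0.2561]
tcp_rot: [[-0.002, 1.0, -0.0], [1.0, 0.002, 0.001], [0.001, -0.0, -1.0]]
contact_force: [0.7, -0.1, -0.4]
grip_width: 0.0002
gripper_force: 0.0
```

>>> {"fn": "step_arm", "kwargs": {
  "increments": [
    [[0,0,0,-5,0,0,-1],[0,0,0,-5,0,0,-1],[0,0,0,-5,0,0,-1],[0,0,0,-5,0,0,-1],[0,0,0,-5,0,0,-1],[0,0,0,-4,0,0,-1],[0,0,0,0,0,0,-1],[0,0,0,0,0,0,-1]]
  ]
}}

```text
time: 4.1
tcp_pos: [0.4977, -0.2583, 0.2558]
tcp_rot: [[-0.001, 1.0, -0.001], [1.0, 0.001, 0.001], [0.001, -0.001, -1.0]]
contact_force: [0.5, 0.0, 0.6]
grip_width: 0.0002
gripper_force: 0.0
```

>>> {"fn": "step_arm", "kwargs": {
  "increments": [
    [[0,0,0,-1.1,0,4,-1],[0,0,0,0,0,4,-1],[0,0,0,0,0,4,-1],[0,0,0,0,0,4.5,-1],[0,0,0,0,0,0,-1]]
  ]
}}

```text
time: 4.72
tcp_pos: [0.4949, -0.2668, 0.0873]
tcp_rot: [[-0.003, 1.0, -0.008], [1.0, 0.003, 0.005], [0.005, -0.008, -1.0]]
contact_force: [0.1, 0.6, -0.3]
grip_width: 0.0001
gripper_force: 0.0
```

>>> {"fn": "step_arm", "kwargs": {
  "increments": [
    [[0,0,0,-0.2,1.4,0,-1],[0,0,0,0,1.4,0,-1],[0,0,0,-0.1,2.2,0,-1],[0,0,0,0.8,1.2,0,-1],[0,0,0,1.4,0.8,0,-1],[0,0,0,0.6,0.4,0,-1],[0,0,0,1.0,0.2,0,-1],[0,0,0,1.2,-0.3,0,-1],[0,0,0,1.2,-0.9,0,-1],[0,0,0,0,0,0,-1]]
  ]
}}

```text
time: 5.98
tcp_pos: [0.5606, -0.2101, 0.091]
tcp_rot: [[-0.001, 1.0, -0.002], [1.0, 0.001, 0.001], [0.001, -0.002, -1.0]]
contact_force: [0.1, -0.0, -0.1]
grip_width: -0.0
gripper_force: 0.0
```

Now push to the stop, watching the force.

>>> {"fn": "step_arm", "kwargs": {
  "increments": [
    [[0,0,0,0,-0.4,0,-1],[0,0,0,0,-0.3,0,-1],[0,0,0,0,0,0,-1]]
  ]
}}

```text
time: 6.35
tcp_pos: [0.5559, -0.2117, 0.0916]
tcp_rot: [[0.0, 1.0, 0.002], [1.0, -0.0, -0.0], [-0.0, 0.002, -1.0]]
contact_force: [4.6, 2.4, -0.9]
grip_width: 0.0001
gripper_force: 1.8
```

```bash
python3 - <<'E'
from h import *
s=r.get_state();print(s["tcp_pos"],s["contact_force"])
c=r.camera("top");t=r.camera("side")
a=cv2.resize(c["pixels"][160:260,130:310],None,fx=3.3,fy=3.3,interpolation=cv2.INTER_CUBIC)
b=cv2.resize(t["pixels"][110:310,225:335],(330,600),interpolation=cv2.INTER_CUBIC)
b=cv2.resize(b,None,fx=.6,fy=.55)
a=a[:,:];H=max(len(a),len(b));z=lambda i:cv2.copyMakeBorder(i,0,H-len(i),0,0,0)
cv2.imwrite("pics/m1.png",np.hstack([z(a),z(b)]))
E
```

```text
[ 0.5558579  -0.21171007  0.09161737] [ 4.56219248  2.40321383 -0.94756405]
```

View pics/m1.png

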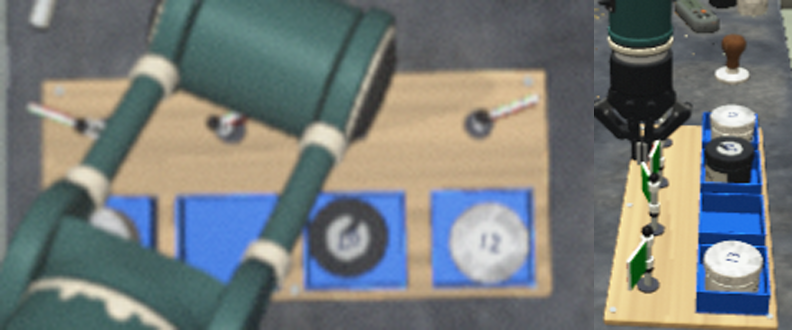

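Tag 3 has met its stop: 4.6 N reaction, and the side view shows green at about (655,160). Next is tag 4.

>>> {"fn": "step_arm", "kwargs": {
  "increments": [
    [[0,0,0,0,2,0,-1],[0,0,0,0,0,-4,-1],[0,0,0,0,0,-4,-1],[0,0,0,0,0,-4,-1],[0,0,0,-4,-2,0,-1],[0,0,0,-4,-2,0,-1],[0,0,0,-4,-2,0,-1],[0,0,0,-4,-2,0,-1],[0,0,0,0,0,0,-1]]
  ]
}}

```text
time: 7.58
tcp_pos: [0.4928, -0.374, 0.2109]
tcp_rot: [[0.003, 1.0, -0.002], [1.0, -0.003, -0.0], [-0.0, -0.002, -1.0]]
contact_force: [0.2, 0.8, 1.0]
grip_width: 0.0002
gripper_force: 0.0
```

>>> {"fn": "step_arm", "kwargs": {
  "increments": [
    [[0,0,0,0,0.2,4,-1],[0,0,0,0,0,4,-1],[0,0,0,0,0,4,-1],[0,0,0,0,0,0,-1]]
  ]
}}

```text
time: 8.07
tcp_pos: [0.4943, -0.3683, 0.087]
tcp_rot: [[-0.001, 1.0, -0.008], [1.0, 0.001, 0.006], [0.006, -0.008, -1.0]]
contact_force: [0.1, 0.3, -0.2]
grip_width: 0.0
gripper_force: 0.0
```

>>> {"fn": "step_arm", "kwargs": {
  "increments": [
    [[0,0,0,0,1.4,0,-1],[0,0,0,0,1.4,0,-1],[0,0,0,-0.1,2.2,0,-1],[0,0,0,0.8,1.2,0,-1],[0,0,0,1.4,0.8,0,-1],[0,0,0,0.6,0.4,0,-1],[0,0,0,1.0,0.2,0,-1],[0,0,0,1.2,-0.3,0,-1],[0,0,0,1.2,-0.9,0,-1],[0,0,0,0,-0.4,0,-1],[0,0,0,0,-0.3,0,-1],[0,0,0,0,0,0,-1]]
  ]
}}

```text
time: 9.57
tcp_pos: [0.5565, -0.3098, 0.0918]
tcp_rot: [[0.001, 1.0, 0.006], [1.0, -0.001, 0.0], [0.0, 0.006, -1.0]]
contact_force: [8.7, 3.5, -2.8]
grip_width: 0.0003
gripper_force: 4.0
```

>>> {"fn": "step_arm", "kwargs": {
  "increments": [
    [[0,0,0,0,2.9,0,-1],[0,0,0,0,0,-4,-1],[0,0,0,0,0,-4,-1],[0,0,0,0,0,-4,-1],[0,0,0,5.2,0,0,-1],[0,0,0,5,0,0,-1],[0,0,0,5,0,0,-1],[0,0,0,0,0,0,-1]]
  ]
}}

```text
time: 10.58
tcp_pos: [0.5822, -0.1555, 0.2112]
tcp_rot: [[-0.004, 1.0, -0.001], [1.0, 0.004, 0.001], [0.001, -0.001, -1.0]]
contact_force: [0.7, 0.8, -0.6]
grip_width: 0.0002
gripper_force: 0.0
```

>>> {"fn": "step_arm", "kwargs": {
  "increments": [
    [[0,0,0,-0.3,0.3,4,-1],[0,0,0,0,0,4,-1],[0,0,0,0,0,4,-1],[0,0,0,0,0,0,-1]]
  ]
}}

```text
time: 11.08
tcp_pos: [0.5823, -0.1614, 0.0873]
tcp_rot: [[0.0, 1.0, -0.008], [1.0, -0.0, 0.002], [0.002, -0.008, -1.0]]
contact_force: [-0.7, 0.6, -0.7]
grip_width: -0.0001
gripper_force: 0.0
```

>>> {"fn": "step_arm", "kwargs": {
  "increments": [
    [[0,0,0,0,-1,0,-1],[0,0,0,0,-1,0,-1],[0,0,0,0,-0.7,0,-1],[0,0,0,0,-0.5,0,-1],[0,0,0,0,0,0,-1]]
  ]
}}

```text
time: 11.7
tcp_pos: [0.5575, -0.1619, 0.0933]
tcp_rot: [[-0.0, 1.0, 0.009], [1.0, 0.0, -0.002], [-0.002, 0.009, -1.0]]
contact_force: [8.7, 1.1, -3.0]
grip_width: 0.0002
gripper_force: 4.1
```

>>> {"fn": "step_arm", "kwargs": {
  "increments": [
    [[0,0,0,0,3.2,0,-1],[0,0,0,0,0,-4,-1],[0,0,0,0,0,-4,-1],[0,0,0,0,0,-4,-1],[0,0,0,5,0,0,-1],[0,0,0,5,0,0,-1],[0,0,0,5,0,0,-1],[0,0,0,1.6,0,0,-1],[0,0,0,0,0,0,-1]]
  ]
}}

```text
time: 12.82
tcp_pos: [0.5858, 0.0052, 0.2116]
tcp_rot: [[-0.003, 1.0, 0.001], [1.0, 0.003, -0.001], [-0.001, 0.001, -1.0]]
contact_force: [-0.4, -0.2, -0.2]
grip_width: -0.0001
gripper_force: 0.0
```

>>> {"fn": "step_arm", "kwargs": {
  "increments": [
    [[0,0,0,0,0,4,-1],[0,0,0,0,0,4,-1],[0,0,0,0,0,4,-1],[0,0,0,0,0,0,-1]]
  ]
}}

```text
time: 13.32
tcp_pos: [0.5825, 0.003, 0.0875]
tcp_rot: [[0.001, 1.0, -0.008], [1.0, -0.001, -0.0], [-0.0, -0.008, -1.0]]
contact_force: [-1.0, -0.3, 0.3]
grip_width: -0.0002
gripper_force: 0.0
```

>>> {"fn": "step_arm", "kwargs": {
  "increments": [
    [[0,0,0,0,-1,0,-1],[0,0,0,0,-1,0,-1],[0,0,0,0,-0.7,0,-1],[0,0,0,0,-0.5,0,-1],[0,0,0,0,0,0,-1]]
  ]
}}

```text
time: 13.95
tcp_pos: [0.557, 0.0046, 0.0931]
tcp_rot: [[-0.001, 1.0, 0.009], [1.0, 0.001, -0.0], [-0.0, 0.009, -1.0]]
contact_force: [6.6, -0.3, -3.0]
grip_width: 0.0004
gripper_force: 3.4
```

At the stop. Next I retreat up and to the left, then check.

>>> {"fn": "step_arm", "kwargs": {
  "increments": [
    [[0,0,0,0,2.9,0,-1],[0,0,0,0,0,-5,-1],[0,0,0,0,0,-5,-1],[0,0,0,0,0,-5,-1],[0,0,0,5,-1,0,-1],[0,0,0,5,-1,0,-1],[0,0,0,5,-1,0,-1],[0,0,0,5,-1,0,-1],[0,0,0,5,-1,0,-1],[0,0,0,5,-1,0,-1],[0,0,0,5,-1,0,-1],[0,0,0,5,-1,0,-1]]
  ]
}}

```text
time: 15.45
tcp_pos: [0.5018, 0.4061, 0.2419]
tcp_rot: [[-0.001, 1.0, 0.001], [1.0, 0.001, 0.0], [0.0, 0.001, -1.0]]
contact_force: [0.8, -0.1, 0.2]
grip_width: -0.0003
gripper_force: 0.0
```

>>> {"fn": "step_arm", "kwargs": {
  "increments": [
    [[0,0,0,5,-1,0,-1],[0,0,0,5,-1,0,-1],[0,0,0,5,-1,0,-1],[0,0,0,0,0,0,-1],[0,0,0,0,0,0,-1]]
  ]
}}

```text
time: 16.08
tcp_pos: [0.4721, 0.5541, 0.2412]
tcp_rot: [[-0.002, 1.0, -0.0], [1.0, 0.002, -0.001], [-0.001, -0.0, -1.0]]
contact_force: [-0.2, -0.3, 1.2]
grip_width: 0.0001
gripper_force: 0.0
```

```bash
python3 - <<'E'
from h import *
s=r.get_state();print(s["tcp_pos"],s["contact_force"])
c=r.camera("top");t=r.camera("side")
a=cv2.resize(c["pixels"][140:260,130:310],None,fx=2.8,fy=2.8,interpolation=cv2.INTER_CUBIC)
b=cv2.resize(t["pixels"][130:310,225:335],None,fx=2.5,fy=2.5,interpolation=cv2.INTER_CUBIC)
H=max(len(a),len(b));z=lambda i:cv2.copyMakeBorder(i,0,H-len(i),0,0,cv2.BORDER_CONSTANT)
cv2.imwrite("pics/m2.png",np.hstack([z(a),z(b)]))
Z=t["z_map"];hsv=cv2.cvtColor(t["pixels"],cv2.COLOR_BGR2HSV)
for nm,m in(("green",cv2.inRange(hsv,(40,100,40),(80,255,255))),):
  v,u=np.nonzero((m>0)&(Z>0));n=cv2.undistortPoints(np.c_[u,v].astype(float).reshape(-1,1,2),K(t),np.array(t["dist_coeffs"])).reshape(-1,2)
  d=Z[v,u];P=(np.c_[n*d[:,None],d]-np.array(t["t"]))@np.array(t["R"])
  P=P[(P[:,2]>.03)&(P[:,2]<.11)&(P[:,0]>.5)&(P[:,0]<.62)]
  for i in range(4):
    y0=-.025-.105*i
    Q=P[abs(P[:,1]-y0)<.052]
    if len(Q)>5:
        vx=cv2.fitLine(Q[:,:2].astype(np.float32),cv2.DIST_HUBER,0,.001,.001).ravel();print(i,nm,len(Q),np.degrees(np.arctan2(vx[1],vx[0])).round(1),(Q.mean(0)-[.535,y0,0]).round(3))
E
```

```text
[0.47211595 0.5541462  0.24118227] [-0.20530382 -0.26047308  1.19444577]
```

View pics/m2.png

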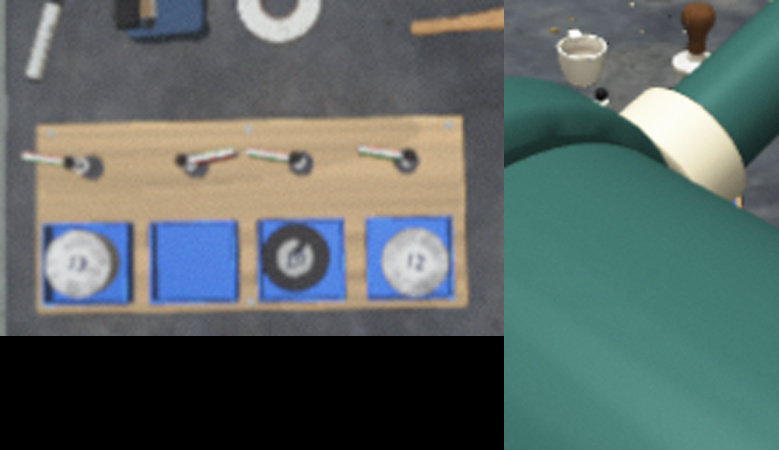

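The top picture shows tags 1, 3 and 4 pointing left, about 10° back (tips near (25,156), (248,153), (360,151)), with green toward the robot. Tag 2, behind the empty bin, points right with its tip near (235,152) and red toward the robot. The tins and other items have not moved, and the arm is clear.

```bash
python3 -c "
from rig import r
print(r.finish_job())"
```

```text
the job is handed in; nothing more can be done
None
```

The job is handed in: the tags behind the three bins with tins show green and the tag behind the empty bin (second from the left) shows red, each pushed to its stop; the tins and other items I could see were not moved.

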